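Hold up the middle handle blank with its tang hole upward, ready for glue

ROBOT

A 7-joint arm with a two-finger parallel gripper is mounted at the origin on the work surface. World frame = base frame: x ahead of the robot, y to its left, z up, the work surface at z = 0. Lengths are in mm, angles in rad, forces in N, time in s.
With the tool pointing down it reaches from about 400 to 875 mm from the base axis. Payload 4.4 kg.
Tool frame: the origin (TCP) lies midway between the tips of the shut fingers; the grasp point (between the pads) lies ctrl.grip_depth behind it (ctrl.grip_depth is the distance from the TCP to the grasp point, in mm); z points along the fingers, y is the line along which they close (so a half turn about z gives the same grasp; the last joint's range is limited). The gripper opens to 85 mm and grips with 20 to 120 N. Pads are 22 mm wide; open, the fingers measure 114 mm over their backs; the gripper's body (76 mm by 85 mm) begins 54 mm behind the grasp point. The pads swing forward as they close: fully open they stand 13 mm farther back than shut.
Start: joints at [1.163, 0.628, 0.038, 1.517, -0.027, 0.996, -0.02], TCP at [217.897, -612.404, 231.313] pointing down, gripper open.
Joint ranges: [-3.06, 3.06], [-0.37, 2.12], [-1.25, 1.32], [0.18, 2.47], [-1.1, 4.24], [0.23, 1.98], [-2.94, 2.94]. Speed limits (rad/s): [2.57, 2.57, 3.14, 3.14, 3.14, 3.14, 3.14].

INTERFACE

Orientations are given as [roll, pitch, yaw] about the fixed x, y, z axes, in that order (R = Rz(yaw) Ry(pitch) Rx(roll)).
In Python, from cell import ctrl gives the robot as it stands.
- The arm moves only by the tool carry_out, never from a script. Its argument "deltas" is one flat list of numbers, 7 for each row, row after row: the turn, a rotation vector about the tool's x, y, z in degrees, then the shift along the tool's x, y, z in m, then the closure, from -1 (fully open) to 1 (shut). In form: [wx, wy, wz, dx, dy, dz, claw, wx, wy, wz, dx, dy, dz, claw, ...]. A call has 1 to 12 rows; each row shifts and turns the commanded pose from where the row before left it, along the tool's axes as they then stand; what a row does not reach is not made up. A row lasts 1/8 s, in which the tool goes at most 62.5 mm and 10.7 degrees, less where a joint would pass 70% of its speed; a pose out of reach is approached as far as the arm can. A call with a gripper value outside its range is refused whole. The fingers move at their own pace and stop on an object; the grip force is fixed at half the most. Time passes only in rows, so rows that do not move let the fingers close. It gives the time, the measured TCP pose, the force, the opening and the grip force at its end, in the units of the state.
- ctrl.read_state(): the state, without advancing time (a new reading comes with each control period).
- ctrl.get_image(name): name is "scene" or "side" or "wrist"; returns the picture (400x640x3 uint8, red, green, blue); there is no depth.
- ctrl.calibration(name): a dict with "mtx" (3x3 intrinsics, pixels), "distortion" ([k1, k2, p1, p2, k3] as OpenCV has them; the pictures are not rectified), "R" (3x3) and "t" (3): a world point X has camera coordinates R X + t. Camera axes: x right, y down, z forward; pixel columns grow to the right and rows downward; lengths in mm; the calibration is good to about 2 mm. A picture is of the moment at which its call begins: read the wrist's pose just before it. calibration takes no time and is no camera call; for the wrist camera it gives the pose at the moment of the call.
- ctrl.finish_job(): hands the job in; it is judged then, once.
The state is a dict: "clock": time; "qpos": joint angles; "qd": joint speeds; "tau": joint torques, N m; "eef_pos": TCP position; "tool_rot": TCP orientation; "force": force on the tool from outside, world axes, zero at the start; "torque": the same for the moment, N m; "width": finger opening in mm; "gripper_force": force on a finger pad.
Only numpy, scipy, OpenCV 4.12 (cv2) and the standard library are available. Lean on these libraries where they do the work, as an engineer would, in place of code of your own. Each camera call takes 0.05 s, during which the arm holds its last target. There are 200 camera calls.

TASK

The gouge in the vise needs a new handle: of the three octagonal handle blanks on the bench, pick up the one of middle thickness, find out by feel or by eye which of its ends has the blind hole for the tang, and turn it so that the hole points straight up, ready for glue. Finish holding it still like that in the gripper, well clear of the bench and the vise, and do not let go of it. Leave the other two blanks and the tools lying on the bench where they are.

Things in the scene. Friction and masses are not known exactly. Their poses are not given: they have to be found in the camera images.
- handle_mid: Middle blank: octagonal wood, 32 mm across the flats, 120 mm long, lying on a flat. The one wanted, 50 to 100 g. Origin mid-length on the axis; x along its length. One end has a blind hole on the axis, 14 mm wide, 45 mm deep; the other is plain wood. Which end (+x or -x) is bored is not told: look at the end faces, or feel, e.g. by pushing an end against the tang.
- handle_thin: Thinnest blank: octagonal wood, 24 mm across the flats, 120 mm long, lying on a flat. Same length and kind as the middle one, also bored at one end; origin mid-length on the axis, x along its length. Not wanted.
- handle_thick: Thickest blank: octagonal wood, 40 mm across the flats, 120 mm long, lying on a flat. Same length and kind as the middle one, also bored at one end; origin mid-length on the axis, x along its length. Not wanted.
- vise: green bench vise bolted to the bench, jaws 100 mm long, tops 119 mm above the bench; origin in the middle of its foot, z up. A gouge blade without handle is clamped level in it along the vise's x axis; its tang sticks out on the -x side, towards the robot. The screw and its bar stand out to the -y side.
- tang_tip (a point): free tip of the tang, 108 mm above the bench; its x axis points level along the tang, from tip to blade. The tang is rigid and round, 4.4 mm wide at the tip, 8.4 mm at its root 48 mm on, where an 18 mm collar sits; the jaws begin 66 mm from the tip. It goes loosely 45 mm into a bored end and stops at once against a plain end.
- gouge: finished gouge, 240 mm long, turned wooden handle with brass ferrule and a steel blade, lying on the bench; leave it where it lies
- chisel: finished flat chisel, 250 mm long, turned wooden handle with brass ferrule and a steel blade, lying on the bench; leave it where it lies
- stone: grey sharpening stone in a flat wooden tray, 170 x 65 x 30 mm, lying on the bench; leave it where it lies
- wax_tin: round metal wax tin, 58 mm across, 24 mm high, standing on the bench among the handles; leave it where it lies
- mallet: joiner's mallet lying on its side, wooden head 55 x 125 x 56 mm and a 210 mm handle; leave it where it lies
- square: try square lying flat: dark wooden stock 110 mm long, 16 mm thick, thin steel blade 170 mm; leave it where it lies
- brush: wooden bench brush with black bristles, 265 mm long, 29 mm high; leave it where it lies
Things that resemble listed ones, but are neither listed nor needed, are in the scene too. Leave any green look-alike of the handle_mid alone.

How it is judged (in metres and radians):
On the way:
1. the middle blank is lifted off the bench in the gripper (height (world z) of handle_mid above 0.06 m and contact force between the fingers and handle_mid above 0.5 N), for 0.2 s.
At the end, for the whole second after the job is handed in: the 32 mm blank is held by the fingers (at least 1 N), its bored end up with its axis within 0.3 rad (17 degrees) of vertical, its middle more than 120 mm above the bench, not touching the vise, and still (under 30 mm/s and 0.3 rad/s) (angle between handle_mid_c0's own z axis and vertical below 0.3 rad and height (world z) of handle_mid above 0.12 m and contact force between the fingers and handle_mid above 1 N and contact force between handle_mid and vise below 0.1 N and linear speed of handle_mid below 0.03 m/s and angular speed of handle_mid below 0.3 rad/s); the arm keeps its last pose, push and grip.
It fails at once if one of the other two blanks is moved by more than 40 mm (distance of any of handle_thin, handle_thick from where it was at the start of the episode above 0.04 m).
It fails at once if a tool or tin lying on the bench is moved by more than 40 mm (distance of any of gouge, chisel, stone, wax_tin, mallet, square, brush from where it was at the start of the episode above 0.04 m).
It also fails if it takes over 48 s, if anything falls off the work surface, if the arm or the gripper's body presses on something with over 40 N, if the wrist force passes 120 N, or if a joint passes its speed limit or range.

## Working session

There is one attempt and no reset: what is moved stays moved. The work goes in short steps, Python scripts to look and compute and a tool call to move; the robot and the scene stay as the last step left them, time stands still between calls to the robot, and variables do not carry over. Pictures are saved under pics/ and viewed, at most 10 in all, crops included, and the job is handed in when it is done.

Besides the shell and the picture viewer there is one more tool, called after "Request:" in YAML: its name, and indented under it one key for each argument. carry_out: Moves the arm, as the interface text tells. Its arguments: {"type":"object","properties":{"deltas":{"type":"array"}},"required":["deltas"]}

```bash
mkdir -p pics
python3 - <<'E'
from cell import ctrl
import cv2
for n in ("scene","side","wrist"):
    c=ctrl.calibration(n); im=ctrl.get_image(n); cv2.imwrite(f"pics/{n}0.png",im[:,:,::-1])
    print(n,c["mtx"].round(1).tolist() if hasattr(c["mtx"],'round') else c["mtx"],c["distortion"],c["R"],c["t"])
s=ctrl.read_state();print(s, ctrl.grip_depth)
E
```

```text
scene [[460.2, 0.0, 325.3], [0.0, 460.2, 203.6], [0.0, 0.0, 1.0]] [-0.03623339  0.          0.          0.          0.        ] [[ 0.02722329  0.99955812  0.01193532]
 [ 0.66691847 -0.00926712 -0.74507306]
 [-0.74463323  0.02824323 -0.66687606]] [  28.1125783  -230.59731532 1645.1670045 ]
side [[507.6, 0.0, 317.4], [0.0, 507.6, 203.8], [0.0, 0.0, 1.0]] [0.00693439 0.         0.         0.         0.        ] [[ 7.77071168e-01 -6.29412705e-01 -2.18047032e-04]
 [-3.28917067e-01 -4.05784680e-01 -8.52732289e-01]
 [ 5.36632056e-01  6.62705395e-01 -5.22348156e-01]] [-364.58638597  219.07834163 1482.53619896]
wrist [[319.7, 0.0, 317.2], [0.0, 319.7, 202.8], [0.0, 0.0, 1.0]] [-0.05988001  0.          0.          0.          0.        ] [[ 0.33505736 -0.94219532 -0.00213256]
 [-0.90290855 -0.3217316   0.28503496]
 [-0.26924471 -0.09357756 -0.95851475]] [-648.88158878  -37.45832935  379.75611985]
{'clock': 0.15, 'qpos': array([ 1.16318842,  0.62914393,  0.03844937,  1.51813961, -0.02705335,
        0.99632357, -0.02003137]), 'qd': array([-1.83891258e-03, -1.92336570e-03, -1.95083803e-03, -5.14225309e-04,
        4.71300364e-06,  8.20688571e-04, -3.49545131e-04]), 'tau': array([ 1.87207038e-04, -5.63795507e+01,  1.22689873e+00, -1.93650001e+01,
        1.10034455e-02,  7.40059710e-03, -3.05090587e-06]), 'eef_pos': array([ 217.75607701, -611.92402555,  230.59328107]), 'tool_rot': array([-3.14009512e+00, -3.58955056e-05,  3.41746660e-01]), 'force': array([-0.54191001,  0.96405895,  0.47169385]), 'torque': array([ 0.02108787, -0.01903657,  0.01115081]), 'gripper_force': 0.0, 'width': 85.43166775847159} 18.700000000000003
```

View pics/scene0.png

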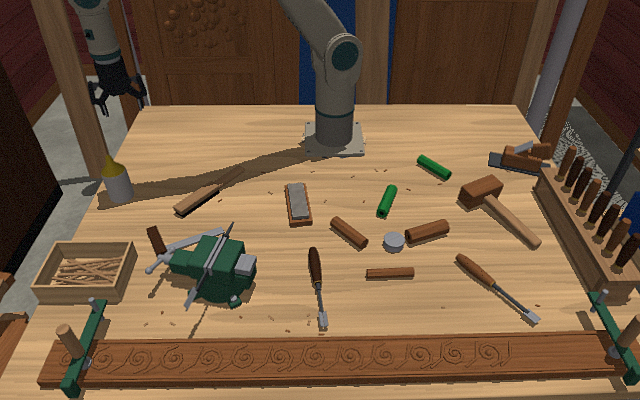

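View pics/side0.png

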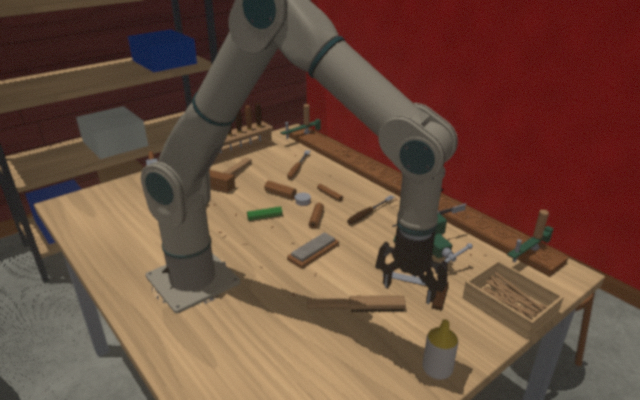

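Scene view: brown blanks at (349,232), (428,231), (390,273 – thin); green look-alikes (387,200), (434,167). Mid is one of the first two; crop in on them.

```bash
cat > h.py <<'E'
import numpy as np, cv2
from cell import ctrl
def ray(c,uv):
    p=cv2.undistortPoints(np.array([[uv]],float),np.array(c["mtx"]),np.array(c["distortion"]))[0,0]
    R=np.array(c["R"]);t=np.array(c["t"]).ravel(); d=R.T@np.array([p[0],p[1],1]); return -R.T@t,d/np.linalg.norm(d)
def atz(c,uv,z):
    o,d=ray(c,uv); return o+d*(z-o[2])/d[2]
def tri(rs):
    A=np.zeros((3,3));b=np.zeros(3)
    for o,d in rs:
        M=np.eye(3)-np.outer(d,d);A+=M;b+=M@o
    return np.linalg.solve(A,b)
def proj(c,X):
    R=np.array(c["R"]);r,_=cv2.Rodrigues(R)
    return cv2.projectPoints(np.array(X,float).reshape(-1,3),r,np.array(c["t"]).ravel(),np.array(c["mtx"]),np.array(c["distortion"]))[0][:,0]
E
python3 - <<'E'
import cv2,numpy as np
a=cv2.imread("pics/scene0.png")[205:290,320:460]; b=cv2.imread("pics/side0.png")[170:235,240:355]
a=cv2.resize(a,None,fx=4,fy=4,interpolation=2); b=cv2.resize(b,None,fx=4,fy=4,interpolation=2)
o=np.zeros((600,560,3),np.uint8);o[:340,:560]=a;o[340:600,:460]=b;cv2.imwrite("pics/c1.png",o)
E
```

```text
(no output)
```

View pics/c1.png

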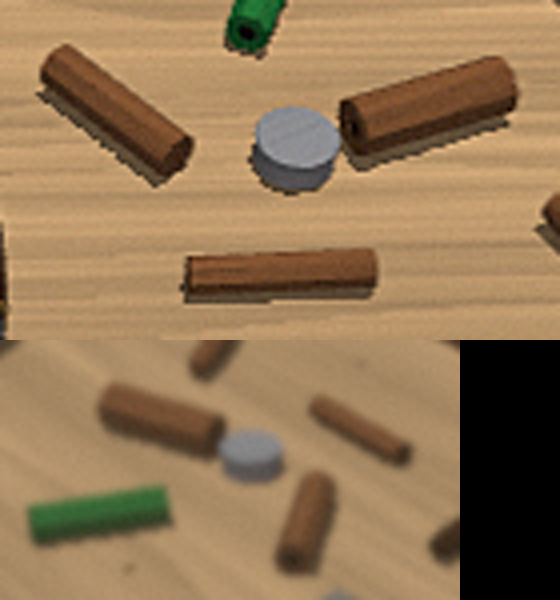

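The middle blank is the one left of the tin in the scene crop (ends ~(334,221), (364.5,244)); that near end looks plain, and the side view shows a dark spot on the robot-side end (313,224). Now I triangulate.

Run:
```python
from h import *
np.set_printoptions(precision=1,suppress=True)
s=ctrl.calibration("scene");d=ctrl.calibration("side")
A=tri([ray(s,(333.7,221)),ray(d,(313,223.7))]);B=tri([ray(s,(364.5,244)),ray(d,(320,207))])
print(A,B,np.linalg.norm(A-B)); 
a=atz(s,(333.7,221),16);b=atz(s,(364.5,244),16);print(a,b,(a+b)/2,np.degrees(np.arctan2(*(a-b)[1::-1])))
print("side",atz(d,(313,223.7),16),atz(d,(320,207),16))
for n,uv in dict(tin=(394,240),thickL=(408,237),thickR=(447,228),stone=(299,204),thinL=(367,273)).items(): print(n,atz(s,uv,16))
for n,uv in dict(tin=(394,240),viseTop=(228,232)).items(): print(n,atz(s,uv,110))
```

```text
[438.1 -15.8  17. ] [527.9  61.5  12.8] 118.5459124038647
[437.7 -16.3  16. ] [528.4  63.3  16. ] [483.   23.5  16. ] -138.7006332804635
side [439.  -13.8  16. ] [524.3  53.5  16. ]
tin [514.8 145.4  16. ]
thickL [504.1 185.6  16. ]
thickR [471.  301.7  16. ]
stone [ 364. -116.   16.]
thinL [629.   60.6  16. ]
tin [604.1 122.4 110. ]
viseTop [ 570.4 -286.3  110. ]
```

Triangulation gives middle (483, 23.5, 16), axis at 41°, length 118.5 (should be 120), which is consistent. Now I move above it.

Request:
carry_out:
  deltas: [0,0,0,0.03,-0.035,-0.03,-1,0,0,0,0.04,-0.043,-0.02,-1,0,0,0,0.04,-0.044,0,-1,0,0,0,0.04,-0.044,0,-1,0,0,0,0.04,-0.044,0,-1,0,0,0,0.04,-0.044,0,-1,0,0,0,0.04,-0.044,0,-1,0,0,0,0.04,-0.044,0,-1,0,0,0,0.04,-0.044,0,-1,0,0,0,0.04,-0.044,0,-1,0,0,0,0.04,-0.044,0,-1,0,0,0,0.033,-0.036,0,-1]

```text
clock: 1.65
eef_pos: [483.7, 25.7, 281.3]
tool_rot: [-3.141, -0.0, 0.343]
force: [0.6, -1.1, 0.6]
width: 85.7
gripper_force: 0.0
```

Request:
carry_out:
  deltas: [0,0,-7,0,0,0.02,-1,0,0,-7,0,0,0.05,-1,0,0,-7.4,0,0,0.05,-1,0,0,0,0,0,0,-1,0,0,0,0,0,0,-1]

```text
clock: 2.28
eef_pos: [484.2, 23.4, 162.6]
tool_rot: [3.141, -0.001, 0.713]
force: [0.9, 0.7, 0.5]
width: 85.6
gripper_force: 0.0
```

Run:
```python
from h import *
np.set_printoptions(precision=3,suppress=True)
s=ctrl.read_state();print(s["clock"],s["eef_pos"],s["tool_rot"],s["qpos"],s["force"])
im=ctrl.get_image("wrist");c=ctrl.calibration("wrist");import pickle;pickle.dump(c,open("w1.pkl","wb"))
cv2.imwrite("pics/w1.png",im[:,:,::-1])
d=np.array([.7547,.656,0]);print(proj(c,[np.array([483,23.5,16])+k*d for k in(-60,0,60)]))
```

```text
2.275 [484.182  23.369 162.565] [ 3.141 -0.001  0.713] [ 0.047  0.504 -0.218  2.038  0.182  0.616 -1.151] [0.943 0.741 0.548]
[[316.105 249.041]
 [315.891 190.169]
 [315.659 124.444]]
```

View pics/w1.png

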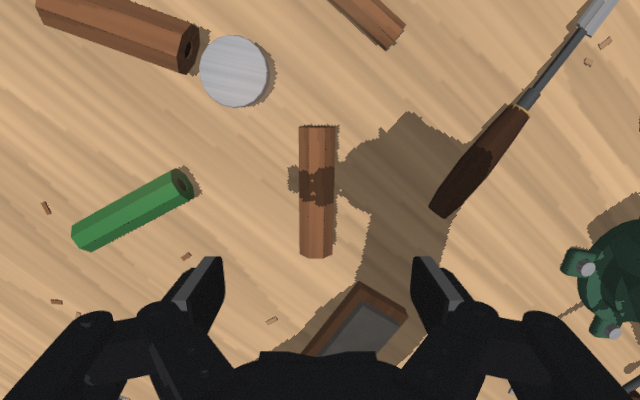

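Wrist view: middle blank upright at cols 299–336, rows 125–258, on the predicted axis (within ~1 mm); the thick one shows its hole at (188,50), tin at (234,70), nothing in the fingers' way. I descend and grip.

Request:
carry_out:
  deltas: [0,0,0,0,0,0.045,-1,0,0,0,0,0,0.045,-1,0,0,0,0,0,0.035,-1,0,0,0,0,0,0.02,-1,0,0,0,0,0,0.013,-1,0,0,0,0,0,0,-1]

```text
clock: 3.08
eef_pos: [484.6, 23.3, 4.2]
tool_rot: [3.14, -0.002, 0.715]
force: [-0.1, -0.5, -0.1]
width: 85.5
gripper_force: 0.0
```

Request:
carry_out:
  deltas: [0,0,0,0,0,0,1,0,0,0,0,0,0,1,0,0,0,0,0,0,1,0,0,0,0,0,0,1,0,0,0,0,0,0,1,0,0,0,0,0,0,1,0,0,0,0,0,0,1,0,0,0,0,0,0,1]

```text
clock: 4.08
eef_pos: [483.6, 23.3, 4.2]
tool_rot: [3.141, -0.001, 0.715]
force: [-0.4, -0.3, 7.2]
width: 30.9
gripper_force: 59.4
```

Request:
carry_out:
  deltas: [0,0,0,0,0,-0.02,1,0,0,0,0,0,-0.04,1,0,0,0,0,0,-0.05,1,0,0,0,0,0,-0.05,1,0,0,0,0,0,-0.05,1,0,0,0,0,0,-0.05,1,0,0,0,0,0,-0.05,1,0,0,0,0,0,-0.04,1,0,0,0,0,0,-0.02,1,0,0,0,0,0,0,1]

```text
clock: 5.32
eef_pos: [483.6, 23.4, 374.6]
tool_rot: [3.14, -0.002, 0.715]
force: [-0.2, 0.1, -0.4]
width: 31.3
gripper_force: 59.8
```

Request:
carry_out:
  deltas: [0,0,-10,0,0,0,1,0,0,-10,0,0,0,1,0,0,-10,0,0,0,1,0,0,-10,0,0,0,1,0,0,-10,0,0,0,1,0,0,-10,0,0,0,1,0,0,-10,0,0,0,1,0,0,-10,0,0,0,1,0,0,-10,0,0,0,1,0,0,-10,0,0,0,1,0,0,-10,0,0,0,1,0,0,-10,0,0,0,1]

```text
clock: 6.82
eef_pos: [482.2, 23.1, 371.7]
tool_rot: [-3.141, -0.003, 2.816]
force: [0.1, 0.9, -0.6]
width: 31.0
gripper_force: 59.8
```

Request:
carry_out:
  deltas: [0,0,-10,0,0,0,1,0,0,-9,0,0,0,1,0,0,0,0,0,0,1,0,0,0,0,0,0,1]

```text
clock: 7.32
eef_pos: [482.7, 23.1, 372.6]
tool_rot: [3.142, -0.001, 3.139]
force: [-0.0, 0.5, -0.2]
width: 31.2
gripper_force: 59.8
```

Run:
```python
from h import *
np.set_printoptions(precision=3,suppress=True)
s=ctrl.read_state();print(s["clock"],s["eef_pos"],s["tool_rot"],s["qpos"],s["force"],s["width"],s["gripper_force"])
c=ctrl.calibration("scene");im=ctrl.get_image("scene")[:,:,::-1]
u,v=proj(c,s["eef_pos"])[0].astype(int);print(u,v)
a=cv2.resize(im[v-60:v+60,u-80:u+80],None,fx=4,fy=4,interpolation=2)
cv2.imwrite("pics/s2.png",a)
```

```text
7.325 [482.731  23.111 372.576] [ 3.142 -0.001  3.139] [ 0.511  0.324 -0.833  1.735  0.255  1.197  1.177] [-0.048  0.546 -0.23 ] 31.159497218441008 59.82587915612385
355 120
```

View pics/s2.png

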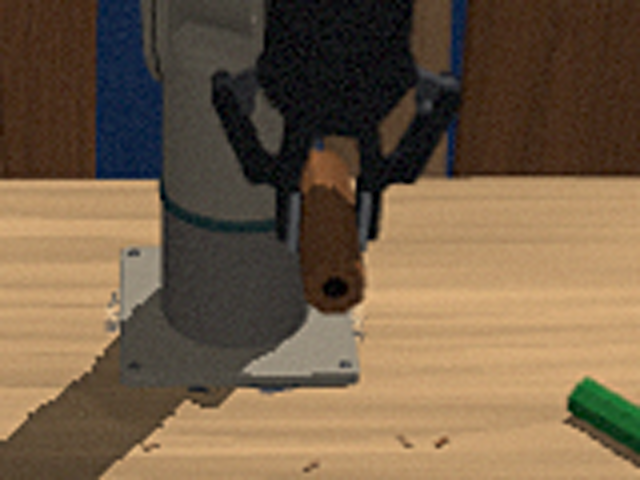

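The hole is clear on the outward-facing end (335,287 in the crop). Next I pitch that end up, lifting as I go.

Request:
carry_out:
  deltas: [0,0,0,-0.01,0,-0.03,1,0,0,0,-0.01,0,-0.05,1,0,0,0,-0.01,0,-0.05,1,0,-8,0,0,0,-0.03,1,0,-8,0,0,0,-0.02,1,0,-8,0,-0.01,0,-0.02,1,0,-8,0,-0.03,0,-0.02,1,0,-8,0,-0.03,0,-0.01,1,0,0,0,0,0,0,1]

```text
clock: 8.5
eef_pos: [552.7, 23.5, 630.3]
tool_rot: [-3.14, 0.698, 3.14]
force: [-0.4, -0.2, -1.1]
width: 30.7
gripper_force: 59.8
```

Run:
```python
from h import *
np.set_printoptions(precision=3,suppress=True)
s=ctrl.read_state();print(s["clock"],s["eef_pos"],s["tool_rot"],s["qpos"],s["width"])
```

```text
8.5 [552.737  23.479 630.331] [-3.14   0.698  3.14 ] [ 0.76  -0.115 -0.775  1.639 -0.067  0.887  1.552] 30.66607480573188
```

Request:
carry_out:
  deltas: [0,-3,0,-0.03,0,-0.006,1,0,-6,0,-0.034,0,-0.005,1,0,-6,0,-0.034,0,0,1,0,-6,0,-0.034,0,0.004,1,0,-6,0,-0.034,0,0.008,1,0,-6,0,-0.034,0,0.012,1,0,-6,0,-0.032,0,0.016,1,0,-6,0,-0.03,0,0.018,1,0,-4,0,-0.02,0,0.012,1,0,0,0,0,0,0,1,0,0,0,0,0,0,1]

```text
clock: 9.88
eef_pos: [723.1, 16.1, 805.8]
tool_rot: [-3.084, 1.376, -3.114]
force: [-0.5, 0.3, -0.6]
width: 30.6
gripper_force: 59.8
```

Run:
```python
from h import *
np.set_printoptions(precision=3,suppress=True)
s=ctrl.read_state();print(s["clock"],s["eef_pos"],s["tool_rot"],s["qpos"],np.abs(s["qd"]).max(),s["width"],s["gripper_force"])
cv2.imwrite("pics/s3.png",ctrl.get_image("scene")[:,:,::-1])
```

```text
9.875 [723.136  16.075 805.805] [-3.084  1.376 -3.114] [ 0.957  0.033 -1.126  1.613  0.987  0.243  0.599] 0.014343681485589376 30.61621853692962 59.83193380990997
```

View pics/s3.png

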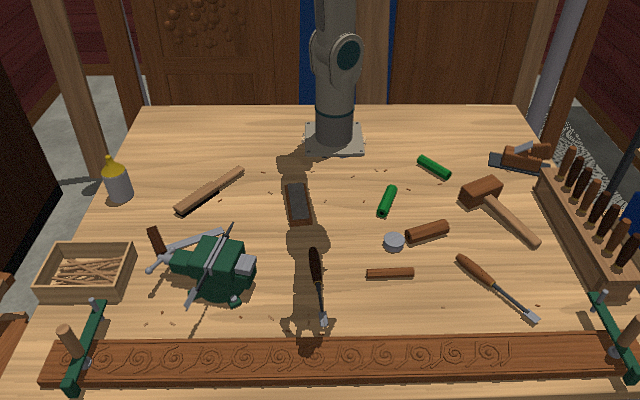

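The scene camera no longer has the blank in view; pitch is 11° short with joint 6 at its limit, so go a bit higher and finish turning.

Request:
carry_out:
  deltas: [0,0,0,-0.03,0,0.005,1,0,0,0,-0.04,0,0.01,1,0,0,0,-0.03,0,0.005,1,0,-4,0,0,0,0,1,0,-4,0,0,0,0,1,0,0,0,0,0,0,1,0,0,0,0,0,0,1]

```text
clock: 10.8
eef_pos: [761.5, 16.8, 902.1]
tool_rot: [-2.896, 1.517, -2.925]
force: [-0.6, -1.2, -1.7]
width: 30.9
gripper_force: 59.9
```

Run:
```python
from h import *
np.set_printoptions(precision=3,suppress=True)
s=ctrl.read_state();print(s["clock"],s["eef_pos"],s["tool_rot"],s["qpos"],np.abs(s["qd"]).max(),s["width"],s["gripper_force"])
from scipy.spatial.transform import Rotation as Ro
R=Ro.from_euler("xyz",s["tool_rot"]).as_matrix();print(R)
g=s["eef_pos"]-18.7*R[:,2]
for n in("side","wrist"): print(n,proj(ctrl.calibration(n),[g-60*R[:,0],g,g+60*R[:,0]]))
a=ctrl.get_image("side")[:,:,::-1];b=ctrl.get_image("wrist")[:,:,::-1]
cv2.imwrite("pics/s4.png",cv2.resize(np.vstack([a,b]),(480,600)))
```

```text
10.8 [761.52   16.823 902.142] [-2.896  1.517 -2.925] [ 0.72   0.11  -0.973  1.431  1.224  0.302  0.454] 0.022962813804798587 30.859977420767805 59.85957807395607
[[-0.052  0.029  0.998]
 [-0.012  1.    -0.029]
 [-0.999 -0.013 -0.052]]
side [[ 391.842 -108.812]
 [ 389.572  -83.508]
 [ 387.398  -59.249]]
wrist [[317.434 385.965]
 [317.439 280.442]
 [317.441 141.429]]
```

View pics/s4.png

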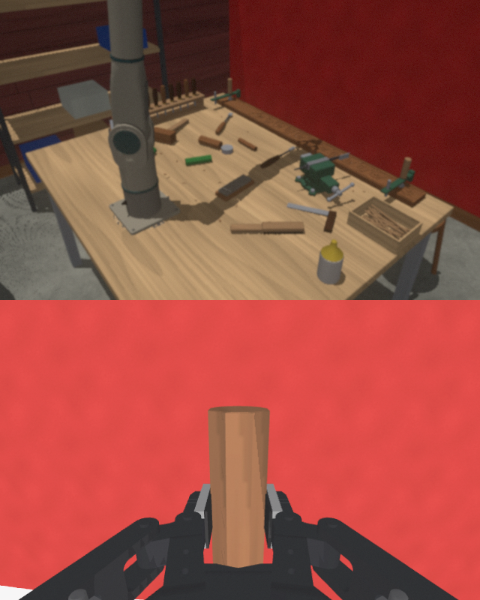

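Wrist view: the blank sits square between the pads, plain end at shrunk pixels (208–269, 410). Its image width implies ~126 mm distance, against ~128 mm if it hadn't tilted in the hand. The plain end is on the tool's +x side, which points down, so the hole is up, about 3° off vertical.

Request:
carry_out:
  deltas: [0,0,0,0,0,0,1,0,0,0,0,0,0,1,0,0,0,0,0,0,1,0,0,0,0,0,0,1]

```text
clock: 11.4
eef_pos: [761.8, 16.1, 901.1]
tool_rot: [-2.897, 1.517, -2.927]
force: [-0.4, -0.4, -0.1]
width: 30.5
gripper_force: 59.9
```

```bash
python3 -c "
from cell import ctrl
print(ctrl.finish_job())"
```

```text
the job is handed in; nothing more can be done
None
```

I handed the job in at 11.4 s with the middle blank held still in the gripper, bored end up about 3° off vertical and roughly 0.9 m above the bench; the job gave no verdict back.

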